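# Refit the boot scraper's axle

## Robot

A 6-joint arm with a two-finger parallel gripper is mounted at the origin on the work surface. World frame = base frame: x ahead of the robot, y to its left, z up, the work surface at z = 0. Lengths are in m, angles in rad, forces in N, time in s.
With the tool pointing down it reaches from about 0.425 to 0.95 m from the base axis. Payload 3.5 kg.
Tool frame: the origin (TCP) lies midway between the tips of the shut fingers; the grasp point (between the pads) lies 19 mm behind it; z points along the fingers, y is the line along which they close (so a half turn about z gives the same grasp; the last joint's range is limited). The gripper opens to 85 mm and grips with 20 to 120 N. Pads are 22 mm wide; open, the fingers measure 114 mm over their backs; the gripper's body (76 mm by 85 mm) begins 54 mm behind the grasp point. The pads swing forward as they close: fully open they stand 13 mm farther back than shut.
Start: joints at [-1.369, 0.286, 1.577, -0, 1.279, -0.15], TCP at [0.233, -0.634, 0.231] pointing down, gripper open.
Joint ranges: [-2.77, 2.77], [-0.9, 2.22], [0.21, 2.48], [-1.53, 4.67], [0.24, 2.81], [-2.84, 2.84]. Speed limits (rad/s): [2.79, 2.79, 3.14, 3.14, 3.14, 3.14].

## Interface

Orientations are given as a unit quaternion [x, y, z, w].
In Python, from plant import ctrl gives the robot as it stands. The module is installed in compiled form; this text tells all that it offers.
- The arm moves only by the shell command python3 -m inch 'ROWS' [FORCE]. ROWS is JSON, a list of rows, each a list of 5 numbers: the closure, from 0 (fully open) to 1 (shut), then the shift along the tool's x, y, z in m, then the turn about the tool's z in degrees. A call has 1 to 5 rows; each row is the pose to reach, as a shift and turn from the pose commanded when the call began, along the tool's axes at that moment; what a row does not reach only later rows make up. A row lasts 1/12 s, in which the tool goes at most 41.7 mm and 7.16 degrees, less where a joint would pass 70% of its speed; a pose out of reach is approached as far as the arm can. A call with a gripper value outside its range is refused whole. The fingers move at their own pace and stop on an object; FORCE is the grip in N (left out, the last holds). Time passes only in rows, so rows that repeat a pose let the fingers close. It gives the time, the measured TCP pose, the force, the opening and the grip force at its end, in the units of the state.
- ctrl.get_state(): the state, without advancing time (a new reading comes with each control period).
- ctrl.read_camera(name): name is "scene" or "top" or "wrist"; returns a dict with "pixels" (480x640x3 uint8, red, green, blue), "depth" (480x640 float32, m along the optical axis (not along the pixel's ray), 0 where there is no reading), "fx", "fy", "cx", "cy" (pixels), "D" ([k1, k2, p1, p2, k3] as OpenCV has them; the pictures are not rectified), "xyz" and "rotation" of the camera in the world; the wrist camera has in their place "mount" (4x4, takes a point from camera to tool coordinates, whose origin is the TCP and whose axes are the flange's). Camera axes: x right, y down, z forward; pixel columns grow to the right and rows downward; lengths in m; the calibration is good to about 2 mm. A picture is of the moment at which its call begins: read the wrist's pose just before it.
- ctrl.sign_off(): hands the job in; it is judged then, once.
Trained networks look in a picture, given as the dict that the camera call returned (one of the last four; its "shot" number tells which), for a name from the list of things; names that differ only in an ending like _2 or _b are one class to them, and where a whole thing is asked for, a point or a joint stands for the part that bears it (a point fixed in the world has none). Each returns a list of dicts, best first, with "score" (0 to 1); they miss things now and then, are a little off and sometimes report something else, mostly with a low value. They report only what shows in the picture. A call takes as long as a camera call. They do not tell look-alikes from the thing itself.
- ctrl.spot_in(query, picture): "at" ([column, row] in pixels, amid what is visible of it).
- ctrl.tip_of(query, picture): "at" ([column, row] in pixels: a listed point, or the origin of a listed thing).
The state is a dict: "time": time; "qpos": joint angles; "dq": joint speeds; "joint_efforts": joint torques, N m; "eef_pos": TCP position; "tcp_rot": TCP orientation; "contact_force": force on the tool from outside, world axes, zero at the start; "wrist_torque": the same for the moment, N m; "opening": opening from 0.0 (shut) to 1.0 (fully open); "finger_force": force on a finger pad.
Only numpy, scipy, OpenCV 4.12 (cv2) and the standard library are available. Lean on these libraries where they do the work, as an engineer would, in place of code of your own. Each camera call takes 0.05 s, during which the arm holds its last target. There are 200 camera calls.

## Task

Put the boot scraper back together: slide the black toothed block onto its axle first, then the yellow one, and then fit the red end cap by pushing it in against the spring until it is over the neck of the axle and lowering it fully home, so that it stays locked behind the axle's head when you let go. Work gently without forcing anything, and leave the mug, flashlight, padlock and paperweight where they are.

Things in the scene. Friction and masses are not known exactly. Their poses are not given: they have to be found in the camera images.
- scraper: Cast aluminium boot scraper, fixed; base 150 (x) x 220 (y) x 10 mm, origin under its centre, z up. An upright cheek (70 mm wide, top 122 mm up) stands towards its +y end, a toothed blade 55 mm high along its +x edge, a foot lever (to 51 mm high) beyond the cheek. A horizontal steel axle leaves the cheek along the scraper's -y, its end free. It may bear at most 40 N in all (spring push and downward press added up).
- axle_root (a point): Point on the axle's axis at the cheek's face, 90 mm above the bench; axes as the scraper's, the axle runs along -y. The axle is set out by p = 0 to 40 mm, different each time and not measured: find it by sight or feel. It does not move. Along it from here: spring collar's face p+30 mm, shaft 16 mm across, neck 8 mm across p+76 to p+88, head 16 mm across to p+94, nose tapering to 6 mm to p+106.
- spring_line (a point): Point on the axis 30 mm out from the cheek, near the brass collar (28 mm across) on the axle. A damped spring lets the collar give inwards up to 13 mm: it starts to move at 2.5 N, takes 0.9 N more per mm, then meets a hard stop (14 N). With both blocks on, touching collar and each other, the stack ends at p+86, past the start of the neck, so the cap must press the stack in.
- axle_line (a point): Point on the axis 100 mm out from the cheek, fixed to the scraper (not to the axle's end); gives the axle's direction. The cap's 6 mm plate is over the neck once it has pressed the stack in by 4 to 10 mm: a push of about 6 to 11.5 N, plus 1 or 2 N of friction. The blocks hang 2 mm lower than concentric when let go.
- black_block_mid (a point): Centre (26 mm up) of the loose black plastic scraper block with 3 coarse teeth below: 36 mm (its x, grip here) x 28 mm (its y) x 52 mm high, about 0.12 kg, standing on its teeth. A 20 mm square hole runs right through along its y, hole axis 4 mm above this centre; either end may go first.
- yellow_block_mid (a point): Centre (26 mm up) of the loose yellow plastic scraper block with 5 fine teeth: 36 mm (its x, grip here) x 28 mm (its y) x 52 mm high, about 0.12 kg. A 20 mm square hole runs through along its y, hole axis 4 mm above this centre; either end may go first.
- cap_mid (a point): Centre (33 mm up) of the loose red plastic end cap, a standing hood 32 mm (its x, grip here) x 24 mm (its y) x 66 mm high, about 0.09 kg. Its +y face is a 6 mm keyhole plate (face 12 mm from this centre) and must face the cheek, axes as the scraper's; the -y side is open. Concentric on the axle this centre is 15 mm above the axis; home on the neck it is 1 mm above.
- cap_hole (a point): Middle of the keyhole's 20 mm square hole on the cap's +y face, 18 mm above the foot; the hole passes the head. An 11 mm wide slot rises from it to 18 mm above this point. On shaft or head the cap sinks only 4 mm from concentric; over the neck 14 mm, until the slot's top rests on it. It rubs on the yellow block, so press it down (5 to 12 N). Let go, the spring holds it behind the head.
- mug_mid (a point): Centre (45 mm up) of a white ceramic mug, 80 mm across, 90 mm high; leave alone.
- flashlight_mid (a point): Centre of a green flashlight standing on its lens end, 44 mm across, 125 mm high; leave alone.
- padlock_mid (a point): Body centre (11 mm up) of a steel padlock lying flat, 42 x 46 x 22 mm plus shackle to its +y; leave alone.
- paperweight_mid (a point): Centre (23 mm up) of a round glass paperweight, 68 mm across, 47 mm high; leave alone.
Not all that is in view belongs to the job. Several things look just like the part that bears yellow_block_mid: the one meant starts nearest to the robot's base.

How it is judged:
By the outcome, as a careful person would: the job done as asked, in the order asked, and still so for the second after the job is handed in, with the robot touching nothing.
It also fails if it takes over 72 s, if anything falls off the work surface, if the arm or the gripper's body presses on something with over 40 N, if the wrist force passes 120 N, or if a joint passes its speed limit or range.

## Working session

There is one attempt and no reset: what is moved stays moved. The work goes in short steps, Python scripts to look and compute and a shell command to move; the robot and the scene stay as the last step left them, time stands still between calls to the robot, and variables do not carry over. Pictures are saved under pics/ and viewed, at most 10 in all, crops included, and the job is handed in when it is done.

```bash
mkdir -p pics
cat > h.py <<'E'
import numpy as np, cv2
from plant import ctrl
from scipy.spatial.transform import Rotation as R
def cam(name):
    s=ctrl.get_state(); p=ctrl.read_camera(name)
    if name=="wrist":
        T=np.eye(4);T[:3,:3]=R.from_quat(s["tcp_rot"]).as_matrix();T[:3,3]=s["eef_pos"]
        p["T"]=T@np.array(p["mount"])
    else:
        T=np.eye(4);r=np.array(p["rotation"])
        T[:3,:3]=r if r.shape==(3,3) else R.from_quat(r).as_matrix();T[:3,3]=p["xyz"];p["T"]=T
    return p
def K(p): return np.array([[p["fx"],0,p["cx"]],[0,p["fy"],p["cy"]],[0,0,1.]])
def ray(p,at):
    u=cv2.undistortPoints(np.array([[at]],float),K(p),np.array(p["D"],float))[0,0]
    return p["T"][:3,:3]@np.array([u[0],u[1],1.]), p["T"][:3,3]
def atz(p,at,z):
    d,o=ray(p,at); return o+d*(z-o[2])/d[2]
def atdepth(p,at):
    c,r=int(round(at[0])),int(round(at[1]));w=p["depth"][max(r-1,0):r+2,max(c-1,0):c+2];w=w[w>0]
    d,o=ray(p,at);return o+d*(np.median(w) if len(w) else np.nan)
def cloud(p,step=1):
    v,u=np.mgrid[0:480:step,0:640:step];uv=np.stack([u.ravel(),v.ravel()],1).astype(float)
    z=p["depth"][v.ravel(),u.ravel()].astype(float)
    n=cv2.undistortPoints(uv[:,None],K(p),np.array(p["D"],float))[:,0]
    P=np.c_[n,np.ones(len(n))]*z[:,None]
    return P@p["T"][:3,:3].T+p["T"][:3,3], p["pixels"][v.ravel(),u.ravel()], z>0
def proj(p,X):
    X=np.atleast_2d(X);Ti=np.linalg.inv(p["T"])
    return cv2.projectPoints(X@Ti[:3,:3].T+Ti[:3,3],np.zeros(3),np.zeros(3),K(p),np.array(p["D"],float))[0][:,0]
def save(p,n,crop=None,k=1):
    im=p["pixels"]
    if crop: im=im[crop[1]:crop[3],crop[0]:crop[2]]
    cv2.imwrite("pics/"+n,cv2.resize(im[:,:,::-1],None,fx=k,fy=k,interpolation=cv2.INTER_CUBIC))
E
python3 - <<'E'
from h import *
np.set_printoptions(precision=4,suppress=True)
Z=dict(black_block_mid=.026,yellow_block_mid=.026,cap_mid=.033,cap_hole=.018,axle_root=.09,spring_line=.09,axle_line=.09,scraper=0,mug_mid=.045,flashlight_mid=.0625,padlock_mid=.011,paperweight_mid=.023)
for n in ["top","scene"]:
    p=cam(n);save(p,n+"0.png")
    print(n,p["T"][:3,3],p["fx"])
    for q,z in Z.items():
        for d in ctrl.tip_of(q,p)[:5]:
            if d["score"]>.2: print(q,np.round(d["at"],1),round(d["score"],2),atz(p,d["at"],z))
print(ctrl.get_state())
E
```

```text
top [0.421  0.0353 1.3679] 515.7428615808087
black_block_mid [393.5 298.9] 0.55 [ 0.4795 -0.1579  0.026 ]
black_block_mid [266.2 285.6] 0.24 [0.5042 0.1723 0.026 ]
yellow_block_mid [413.8 257.4] 0.61 [ 0.5888 -0.2101  0.026 ]
yellow_block_mid [459.5 244.6] 0.57 [ 0.6259 -0.3286  0.026 ]
cap_mid [450.9 300.9] 0.62 [ 0.4786 -0.3029  0.033 ]
cap_mid [281.1 285.2] 0.28 [0.5058 0.1332 0.033 ]
cap_hole [446.1 302.4] 0.6 [ 0.475  -0.2944  0.018 ]
axle_root [268.6 283. ] 0.94 [0.5068 0.1601 0.09  ]
spring_line [283.2 286. ] 0.61 [0.5004 0.1237 0.09  ]
axle_line [308.2 283.1] 0.64 [0.5093 0.0621 0.09  ]
scraper [288.7 287.9] 0.6 [0.5014 0.1152 0.    ]
mug_mid [317.8 187.5] 0.67 [0.7647 0.0455 0.045 ]
flashlight_mid [188.9 317.3] 0.66 [0.4177 0.3581 0.0625]
padlock_mid [195.9 245.3] 0.61 [0.6068 0.365  0.011 ]
paperweight_mid [407.8 199.7] 0.55 [ 0.7433 -0.1946  0.023 ]
scene [0.977  0.5051 0.9288] 554.7847053028379
black_block_mid [322.1 168.2] 0.6 [ 0.4751 -0.1519  0.026 ]
yellow_block_mid [226.  150.6] 0.87 [ 0.61   -0.3295  0.026 ]
yellow_block_mid [262.7 175.5] 0.76 [ 0.5885 -0.2163  0.02
[... 508 characters left out ...]
.9] 0.92 [0.4197 0.3669 0.0625]
padlock_mid [457.2 387.5] 0.93 [0.5988 0.3714 0.011 ]
padlock_mid [321.1 168.6] 0.75 [ 0.4692 -0.1633  0.011 ]
paperweight_mid [206.7 220.6] 0.83 [ 0.7468 -0.1894  0.023 ]
{'time': 1.3, 'qpos': array([-1.369 ,  0.2863,  1.5767, -0.    ,  1.2786, -0.15  ]), 'dq': array([-0.    ,  0.0001,  0.0012, -0.001 , -0.    ,  0.    ]), 'joint_efforts': array([  0.0001, -40.596 , -29.2929,  -0.0001,   0.0006,  -0.    ]), 'eef_pos': array([ 0.2326, -0.6336,  0.2313]), 'tcp_rot': array([ 0.9846,  0.175 , -0.    ,  0.    ]), 'contact_force': array([-0.0839, -0.189 ,  0.0294]), 'wrist_torque': array([0.0239, 0.0316, 0.0137]), 'finger_force': 0.0, 'opening': 1.0022785170930566}
```

View pics/top0.png

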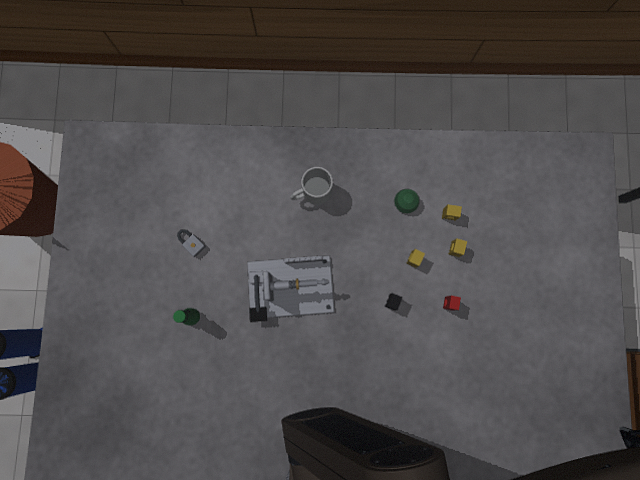

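View pics/scene0.png

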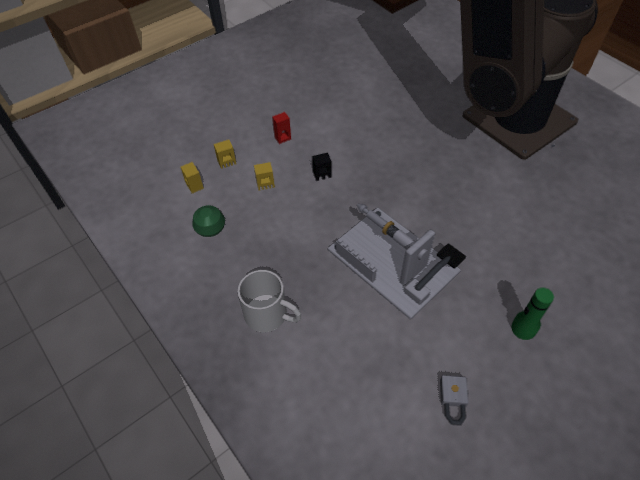

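Top view: the scraper is at about (290,288) with its axle running right to (330,282). Black block is at (394,301) and red cap at (453,302). The yellow candidates are (416,258), (458,247) and (453,212), at about 0.63, 0.70 and 0.78 m from the base. So (416,258) is the one meant, and I'll confirm it in a wrist crop.

```bash
python3 -m inch '[[0,0.16,-0.11,-0.07,0],[0,0.16,-0.11,-0.07,0],[0,0.16,-0.11,-0.07,0],[0,0.16,-0.11,-0.07,0],[0,0.16,-0.11,-0.07,0]]'
python3 -m inch '[[0,0.16,-0.11,-0.04,-35],[0,0.16,-0.11,-0.04,-35],[0,0.16,-0.11,-0.04,-35],[0,0.16,-0.11,-0.04,-35],[0,0.16,-0.11,-0.04,-35]]'
python3 -m inch '[[0,0,0,0,-35],[0,0,0,0,-35],[0,0,0,0,-35],[0,0,0,0,-35],[0,0,0,0,-35]]'
python3 - <<'E'
from h import *
np.set_printoptions(precision=4,suppress=True)
p=cam("wrist");print(p["mount"],p["fx"]);save(p,"w1.png")
Z=dict(black_block_mid=.026,yellow_block_mid=.026,cap_mid=.033,cap_hole=.018)
for q,z in Z.items():
    for d in ctrl.tip_of(q,p)[:5]:
        if d["score"]>.2: print(q,np.round(d["at"],1),round(d["score"],2),atz(p,d["at"],z))
E
```

```text
time: 1.72
eef_pos: [0.3457, -0.4736, 0.3022]
tcp_rot: [0.985, 0.175, 0.0, 0.0]
contact_force: [0.5, -0.2, 0.6]
opening: 1.0
finger_force: 0.0
time: 2.13
eef_pos: [0.4586, -0.3143, 0.3426]
tcp_rot: [0.885, 0.466, 0.001, 0.001]
contact_force: [1.0, 0.2, 0.5]
opening: 1.0
finger_force: 0.0
time: 2.55
eef_pos: [0.4573, -0.3166, 0.3415]
tcp_rot: [0.704, 0.71, -0.0, 0.0]
contact_force: [-0.1, -0.5, -0.5]
opening: 1.0
finger_force: 0.0
[[-0.001  -0.9583 -0.2858  0.0723]
 [ 1.     -0.0009 -0.0005  0.0002]
 [ 0.0002 -0.2858  0.9583 -0.1424]
 [ 0.      0.      0.      1.    ]] 369.63231582289444
black_block_mid [337.7  54.3] 0.87 [ 0.4734 -0.1593  0.026 ]
yellow_block_mid [439.1 107.8] 0.89 [ 0.5918 -0.2142  0.026 ]
yellow_block_mid [528.2 192.1] 0.72 [ 0.7106 -0.3111  0.026 ]
yellow_block_mid [449.2 202.2] 0.57 [ 0.6156 -0.3241  0.026 ]
cap_mid [337.4 189.3] 0.89 [ 0.4758 -0.308   0.033 ]
cap_hole [333.  174.5] 0.97 [ 0.4706 -0.2918  0.018 ]
```

View pics/w1.png

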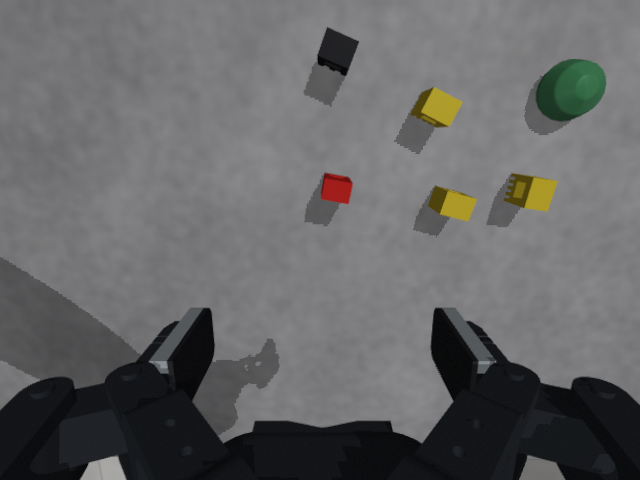

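Run:
```python
from h import *
np.set_printoptions(precision=4,suppress=True)
p=cam("wrist");P,C,ok=cloud(p)
for n,c,h in [("black",(.473,-.159),.052),("yellow",(.592,-.214),.052),("y2",(.616,-.324),.052),("y3",(.71,-.311),.052),("cap",(.476,-.308),.066)]:
    m=ok&(np.hypot(P[:,0]-c[0],P[:,1]-c[1])<.04)&(P[:,2]>h-.008)&(P[:,2]<h+.02)
    Q=P[m];r=cv2.minAreaRect((Q[:,:2]*1000).astype(np.float32));print(n,m.sum(),np.median(Q[:,2]),r,np.hypot(*c))
save(p,"w1c.png",(390,60,610,250),3.5)
t=cam("top");P,C,ok=cloud(t)
# scraper: cheek top and axle
m=ok&(P[:,2]>.112)&(P[:,2]<.13)&(abs(P[:,0]-.5)<.1)&(abs(P[:,1]-.1)<.12)
print("cheek",m.sum(),cv2.minAreaRect((P[m][:,:2]*1000).astype(np.float32)))
m=ok&(P[:,2]>.003)&(P[:,2]<.02)&(abs(P[:,0]-.5)<.12)&(abs(P[:,1]-.115)<.15)
print("base",m.sum(),cv2.minAreaRect((P[m][:,:2]*1000).astype(np.float32)))
m=ok&(P[:,2]>.085)&(P[:,2]<.106)&(abs(P[:,0]-.505)<.04)&(P[:,1]<.145)&(P[:,1]>-.02)
Q=P[m];print("axle",m.sum(),Q[:,1].min(),Q[:,1].max(),np.polyfit(Q[:,1],Q[:,0],1))
```

```text
black 1063 0.05167590942044942 ((472.6155090332031, -157.8709716796875), (28.77665138244629, 35.66918182373047), 68.9343490600586) 0.49900901795458563
yellow 1028 0.05165015007684362 ((586.6159057617188, -214.81005859375), (29.339433670043945, 38.01087951660156), 65.38194274902344) 0.6294918585653034
y2 776 0.0515319783534198 ((616.8126220703125, -323.9716796875), (27.91242027282715, 36.76548767089844), 75.45335388183594) 0.6960114941579629
y3 880 0.05159158502665312 ((709.899658203125, -309.7790832519531), (35.87055587768555, 29.859712600708008), 82.71319580078125) 0.7751264412984503
cap 620 0.0655967764595568 ((473.8056945800781, -304.84375), (24.04617691040039, 32.07286834716797), 79.9551773071289) 0.5669567884768644
cheek 171 ((500.13104248046875, 163.55393981933594), (68.32365417480469, 13.970797538757324), 6.33709192276001)
base 3902 ((499.9910583496094, 114.83345794677734), (239.46551513671875, 299.69085693359375), 0.02930458076298237)
axle 375 0.013222594812955915 0.14421344863319774 [-0.1038  0.5171]
```

View pics/w1c.png

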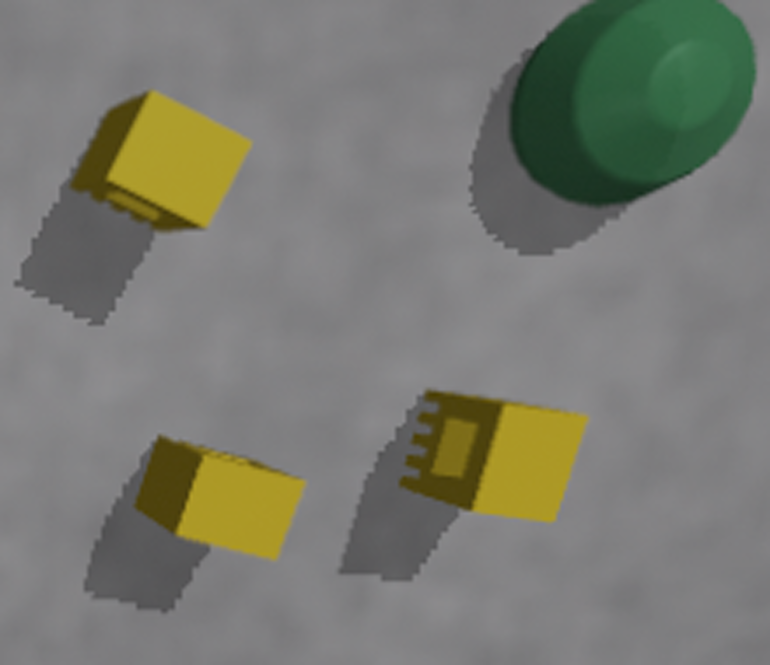

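The upper-left block (wrist pixel 437,107) stands alone about 0.625 m from the base. The other two, at (452,204) and (532,192), are farther off, so (437,107) is the one meant. Picking the black block first.

```bash
python3 -m inch '[[0,0.159,0.017,0.1,21.6],[0,0.159,0.017,0.1,21.6],[0,0.159,0.017,0.1,21.6],[0,0.159,0.017,0.1,21.6],[0,0.159,0.017,0.1,21.6]]'
python3 -m inch '[[0,0,0,0.04,0],[0,0,0,0.08,0],[0,0,0,0.12,0],[0,0,0,0.13,0],[0,0,0,0.13,0]]'
```

```text
time: 3.32
eef_pos: [0.4725, -0.1542, 0.2383]
tcp_rot: [0.826, 0.563, -0.001, -0.002]
contact_force: [0.3, 0.5, -0.4]
opening: 0.998
finger_force: 0.0
time: 3.73
eef_pos: [0.4713, -0.1564, 0.1078]
tcp_rot: [0.826, 0.563, -0.002, -0.004]
contact_force: [-0.4, -0.0, 0.2]
opening: 1.002
finger_force: 0.0
```

```bash
python3 -m inch '[[0,0,0.001,0.035,0],[0,0,0.001,0.07,0],[0,0,0.001,0.09,0],[0,0,0.001,0.097,0],[0,0,0.001,0.097,0]]' 50
python3 -m inch '[[1,0,0,0,0],[1,0,0,0,0],[1,0,0,0,0],[1,0,0,0,0],[1,0,0,0,0]]'
python3 -m inch '[[1,0,0,0,0],[1,0,0,0,0],[1,0,0,0,0]]'
```

```text
time: 4.15
eef_pos: [0.4753, -0.1587, 0.0149]
tcp_rot: [0.826, 0.563, -0.0, -0.0]
contact_force: [-0.2, -0.2, 0.2]
opening: 1.002
finger_force: 0.0
time: 4.57
eef_pos: [0.4758, -0.1588, 0.016]
tcp_rot: [0.826, 0.563, 0.001, 0.001]
contact_force: [-1.6, 0.1, 6.2]
opening: 0.414
finger_force: 50.7
time: 4.82
eef_pos: [0.4758, -0.1588, 0.016]
tcp_rot: [0.826, 0.563, 0.0, 0.001]
contact_force: [-1.6, 0.8, 7.4]
opening: 0.417
finger_force: 50.7
```

```bash
python3 -m inch '[[1,0,0,-0.03,0],[1,0,0,-0.07,0],[1,0.03,0,-0.11,-7],[1,0.06,0.001,-0.144,-14],[1,0.09,0.002,-0.144,-21]]'
python3 -m inch '[[1,0.033,-0.012,0,-6.3],[1,0.033,-0.012,0,-6.3],[1,0.033,-0.012,0,-6.3]]'
python3 - <<'E'
from h import *
np.set_printoptions(precision=4,suppress=True)
s=ctrl.get_state();print(s["eef_pos"],s["tcp_rot"],s["opening"],s["contact_force"])
p=cam("wrist");save(p,"w2.png")
np.save("w2.npy",{k:p[k] for k in p},allow_pickle=True)
P,C,ok=cloud(p)
m=ok&(P[:,2]>.114)&(P[:,2]<.13)&(abs(P[:,0]-.5)<.1)&(abs(P[:,1]-.16)<.04)
print("cheek",m.sum(),cv2.minAreaRect((P[m][:,:2]*1000).astype(np.float32)),np.median(P[m][:,2]))
m=ok&(P[:,2]>.088)&(P[:,2]<.115)&(abs(P[:,0]-.505)<.035)&(P[:,1]<.145)&(P[:,1]>0)
Q=P[m];a=np.polyfit(Q[:,1],Q[:,0],1);print("axle",m.sum(),Q[:,1].min(),a)
for y in np.arange(Q[:,1].min(),.15,.006):
    q=Q[abs(Q[:,1]-y)<.003]
    if len(q): print("%.3f n%d x %.4f..%.4f mid %.4f ztop %.4f"%(y,len(q),q[:,0].min(),q[:,0].max(),(q[:,0].min()+q[:,0].max())/2,np.percentile(q[:,2],95)))
E
```

```text
time: 5.23
eef_pos: [0.5124, -0.0765, 0.1646]
tcp_rot: [0.709, 0.705, 0.002, 0.005]
contact_force: [2.1, -1.5, -0.4]
opening: 0.416
finger_force: 50.5
time: 5.48
eef_pos: [0.497, -0.0404, 0.1581]
tcp_rot: [0.669, 0.743, -0.0, -0.0]
contact_force: [0.3, -0.8, -1.1]
opening: 0.415
finger_force: 50.6
[ 0.497  -0.0404  0.1581] [ 0.6691  0.7432 -0.0002 -0.0002] 0.41546459154782167 [ 0.2556 -0.8016 -1.0608]
cheek 0 ((0.0, 0.0), (0.0, 0.0), 0.0) nan
axle 5468 0.009914457948875726 [-0.1025  0.5155]
0.010 n64 x 0.5111..0.5186 mid 0.5148 ztop 0.0938
0.016 n208 x 0.5076..0.5204 mid 0.5140 ztop 0.0963
0.022 n311 x 0.5057..0.5213 mid 0.5135 ztop 0.0981
0.028 n267 x 0.5056..0.5214 mid 0.5135 ztop 0.0980
0.034 n175 x 0.5084..0.5167 mid 0.5126 ztop 0.0945
0.040 n297 x 0.5039..0.5200 mid 0.5119 ztop 0.0981
0.046 n371 x 0.5033..0.5191 mid 0.5112 ztop 0.0982
0.052 n382 x 0.5026..0.5188 mid 0.5107 ztop 0.0985
0.058 n390 x 0.5020..0.5178 mid 0.5099 ztop 0.0984
0.064 n411 x 0.5013..0.5174 mid 0.5094 ztop 0.0983
0.070 n420 x 0.5009..0.5167 mid 0.5088 ztop 0.0985
0.076 n429 x 0.5001..0.5160 mid 0.5080 ztop 0.0985
0.082 n539 x 0.4934..0.5156 mid 0.5045 ztop 0.0987
0.088 n968 x 0.4932..0.5209 mid 0.5071 ztop 0.1043
0.094 n233 x 0.4960..0.5206 mid 0.5083 ztop 0.1033
0.100 n3 x 0.5150..0.5167 mid 0.5158 ztop 0.0909
  return _methods._mean(a, axis=axis, dtype=dtype,
  ret = ret.dtype.type(ret / rcount)
```

View pics/w2.png

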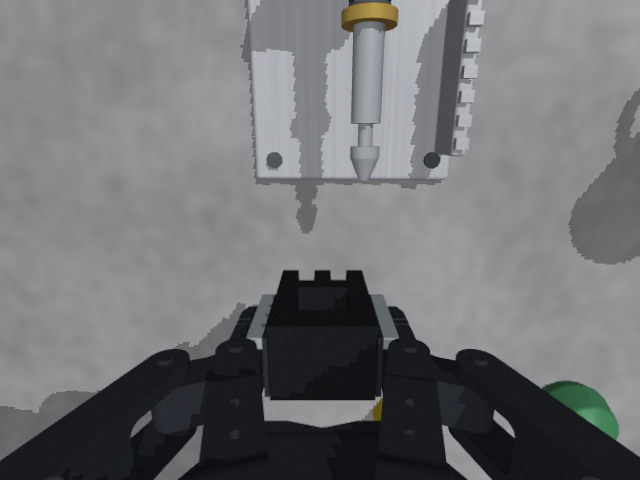

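```bash
cat > blk.py <<'E'
from h import *
import sys
# pose of the held part's top face in tool frame (metres along tool x,y,z)
def held(p,s,zlo,zhi):
    P,C,ok=cloud(p)
    T=np.eye(4);T[:3,:3]=R.from_quat(s["tcp_rot"]).as_matrix();T[:3,3]=s["eef_pos"]
    Ti=np.linalg.inv(T);L=P@Ti[:3,:3].T+Ti[:3,3]
    m=ok&(abs(L[:,1])<.0185)&(abs(L[:,0])<.03)&(L[:,2]>zlo)&(L[:,2]<zhi)
    q=L[m];print("n",m.sum(),"zmed",np.round(np.median(q[:,2]),4) if len(q) else None)
    if len(q): print("rect mm",cv2.minAreaRect((q[:,:2]*1000).astype(np.float32)),"z pct",np.percentile(q[:,2],[2,50,98]))
    return L,m
E
python3 - <<'E'
from blk import *
np.set_printoptions(precision=4,suppress=True)
p=np.load("w2.npy",allow_pickle=True).item();s=ctrl.get_state()
L,m=held(p,s,-.045,-.03)
v,u=np.mgrid[0:480,0:640];
for r,c in [(360,270),(360,375),(330,322),(395,322),(335,290),(335,360),(280,292),(280,352)]: print(r,c,L[r*640+c],p["depth"][r,c])
E
```

```text
n 9276 zmed -0.0359
rect mm ((0.3438091278076172, -0.007061004638671875), (37.00677490234375, 30.082040786743164), 89.78213500976562) z pct [-0.0384 -0.0359 -0.0313]
360 270 [ 0.0019 -0.0173 -0.036 ] 0.12254638
360 375 [ 0.0016  0.0175 -0.0356] 0.12302884
330 322 [ 0.0127 -0.0001 -0.0356] 0.11983239
395 322 [-0.0121 -0.0001 -0.0356] 0.1269012
335 290 [ 0.0111 -0.0104 -0.036 ] 0.11993305
335 360 [ 0.0111  0.0122 -0.0359] 0.12005629
280 292 [ 0.0144 -0.0128  0.0032] 0.15658851
280 352 [0.0147 0.0125 0.0025] 0.155831
```

```bash
python3 -m inch '[[1,0,0.011,0.041,0],[1,0,0.0227,0.082,0],[1,0,0.0227,0.082,0],[1,0,0.0227,0.082,0],[1,0,0.0227,0.082,0]]'
python3 - <<'E'
from blk import *
s=ctrl.get_state();p=cam("wrist");save(p,"w3.png")
T=np.eye(4);T[:3,:3]=R.from_quat(s["tcp_rot"]).as_matrix();T[:3,3]=s["eef_pos"];Ti=np.linalg.inv(T)
P,C,ok=cloud(p);L=P@Ti[:3,:3].T+Ti[:3,3]
print(s["eef_pos"],np.degrees(2*np.arctan2(s["tcp_rot"][1],s["tcp_rot"][0])))
held(p,s,-.045,-.03)
m=ok&(P[:,2]>.088)&(P[:,2]<.11)&(abs(L[:,1])<.02)&(L[:,0]>.03)
print("tip x",L[m][:,0].min())
for x in np.arange(.04,.16,.008):
    q=L[m&(abs(L[:,0]-x)<.003)]
    if len(q): print("%.3f n%d mid %.4f w %.4f ztop(tool) %.4f"%(x,len(q),(q[:,1].min()+q[:,1].max())/2,np.ptp(q[:,1]),np.percentile(q[:,2],4)))
E
```

```text
time: 5.95
eef_pos: [0.5206, -0.0407, 0.0769]
tcp_rot: [0.671, 0.742, -0.0, 0.0]
contact_force: [0.2, -0.1, -0.5]
opening: 0.413
finger_force: 50.6
[ 0.52062067 -0.04070952  0.07693799] 95.76834249788419
n 9257 zmed -0.0357
rect mm ((-0.6881980895996094, 0.0001773834228515625), (29.839126586914062, 37.031864166259766), 0.2104003131389618) z pct [-0.03812808 -0.03571334 -0.03108428]
tip x 0.05100869440583396
0.056 n478 mid -0.0003 w 0.0118 ztop(tool) -0.0190
0.064 n856 mid -0.0003 w 0.0157 ztop(tool) -0.0213
0.072 n471 mid -0.0006 w 0.0130 ztop(tool) -0.0178
0.080 n731 mid -0.0004 w 0.0154 ztop(tool) -0.0211
0.088 n1076 mid -0.0004 w 0.0158 ztop(tool) -0.0215
0.096 n1149 mid -0.0007 w 0.0160 ztop(tool) -0.0216
0.104 n1250 mid -0.0005 w 0.0161 ztop(tool) -0.0216
0.112 n59 mid -0.0005 w 0.0157 ztop(tool) -0.0193
```

```bash
python3 -m inch '[[1,0.015,-0.0004,0.0,0],[1,0.03,-0.0004,0.0,0],[1,0.045,-0.0004,0.0,0],[1,0.058,-0.0004,0.0,0],[1,0.058,-0.0004,0.0,0]]'
python3 -m inch '[[1,0.015,0,0,0],[1,0.03,0,0,0],[1,0.045,0,0,0],[1,0.05,0,0,0],[1,0.05,0,0,0]]'
```

```text
time: 6.42
eef_pos: [0.5146, 0.0189, 0.0785]
tcp_rot: [0.67, 0.743, 0.001, 0.002]
contact_force: [0.8, 1.3, -3.3]
opening: 0.417
finger_force: 52.7
time: 6.83
eef_pos: [0.5094, 0.0683, 0.0779]
tcp_rot: [0.67, 0.743, 0.001, 0.001]
contact_force: [0.1, -0.5, -1.6]
opening: 0.415
finger_force: 52.5
```

```bash
python3 -m inch '[[1,0,0,0.0015,0],[1,0.002,0,0.0015,0],[1,0.003,0,0.0015,0],[1,0.003,0,0.0015,0],[1,0.003,0,0.0015,0]]'
python3 -m inch '[[1,0.001,0,0,0],[1,0.002,0,0,0],[1,0.002,0,0,0],[1,0.002,0,0,0]]'
```

```text
time: 7.25
eef_pos: [0.5089, 0.0704, 0.0751]
tcp_rot: [0.67, 0.742, 0.0, 0.0]
contact_force: [-0.1, -0.9, -0.8]
opening: 0.413
finger_force: 52.6
time: 7.58
eef_pos: [0.5084, 0.0727, 0.0748]
tcp_rot: [0.67, 0.742, -0.0, -0.0]
contact_force: [-0.5, -0.4, -1.1]
opening: 0.414
finger_force: 52.6
```

```bash
python3 -m inch '[[1,0.001,0,0,0],[1,0.0015,0,0,0],[1,0.0015,0,0,0],[1,0.0015,0,0,0]]'
python3 -m inch '[[1,0.001,0,0,0],[1,0.0015,0,0,0],[1,0.0015,0,0,0],[1,0.0015,0,0,0]]'
```

```text
time: 7.92
eef_pos: [0.5083, 0.0738, 0.0748]
tcp_rot: [0.67, 0.742, -0.0, 0.0]
contact_force: [0.5, -4.0, -1.9]
opening: 0.418
finger_force: 52.7
time: 8.25
eef_pos: [0.5081, 0.0754, 0.0748]
tcp_rot: [0.67, 0.742, -0.0, 0.0]
contact_force: [0.8, -4.5, -2.3]
opening: 0.417
finger_force: 52.7
```

```bash
python3 -m inch '[[1,-0.002,0,0,0],[0.2,-0.002,0,0.001,0],[0,-0.002,0,0.001,0],[0,-0.002,0,0.001,0],[0,-0.002,0,0.001,0]]'
python3 -m inch '[[0,0,0,0,0],[0,0,0,-0.03,0],[0,0,0,-0.07,0],[0,0,0,-0.11,0],[0,0,0,-0.125,0]]'
python3 -m inch '[[0,-0.2,0.0333,0,0],[0,-0.2,0.0333,0,0],[0,-0.2,0.0333,0,0],[0,-0.2,0.0333,0,0],[0,-0.2,0.0333,0,0]]'
python3 - <<'E'
from h import *
p=cam("wrist");save(p,"w4.png");print(ctrl.get_state()["eef_pos"])
P,C,ok=cloud(p)
m=ok&(np.hypot(P[:,0]-.587,P[:,1]+.215)<.04)&(P[:,2]>.046)&(P[:,2]<.06)
print(m.sum(),cv2.minAreaRect((P[m][:,:2]*1000).astype(np.float32)))
E
```

```text
time: 8.67
eef_pos: [0.5084, 0.0741, 0.0741]
tcp_rot: [0.67, 0.742, 0.0, -0.0]
contact_force: [-0.0, -0.3, 0.5]
opening: 0.953
finger_force: 0.0
time: 9.08
eef_pos: [0.5111, 0.0738, 0.2054]
tcp_rot: [0.67, 0.742, 0.003, 0.004]
contact_force: [1.7, -0.1, 0.9]
opening: 1.001
finger_force: 0.0
time: 9.5
eef_pos: [0.5622, -0.1241, 0.1992]
tcp_rot: [0.67, 0.742, 0.0, 0.0]
contact_force: [0.6, 0.3, -0.0]
opening: 0.995
finger_force: 0.0
[ 0.56365337 -0.1298146   0.19938549]
1356 ((586.7161254882812, -214.3284912109375), (29.953872680664062, 36.88504409790039), 65.2310791015625)
```

```bash
python3 -m inch '[[0,-0.0864,0.0144,0.09,30.6],[0,-0.0864,0.0144,0.09,30.6],[0,-0.0864,0.0144,0.09,30.6],[0,-0.0864,0.0144,0.09,30.6],[0,-0.0864,0.0144,0.09,30.6]]'
python3 -m inch '[[0,0,0,0,0],[0,0,0,0,0]]'
```

```text
time: 9.97
eef_pos: [0.5831, -0.2068, 0.1045]
tcp_rot: [0.844, 0.536, -0.002, -0.003]
contact_force: [0.2, 1.3, 0.5]
opening: 1.0
finger_force: 0.0
time: 10.13
eef_pos: [0.5851, -0.2062, 0.1088]
tcp_rot: [0.842, 0.54, 0.0, -0.0]
contact_force: [-0.6, -0.1, 0.7]
opening: 0.999
finger_force: 0.0
```

```bash
python3 -m inch '[[0,-0.0067,0.0049,0.03,0],[0,-0.0067,0.0049,0.065,0],[0,-0.0067,0.0049,0.085,0],[0,-0.0067,0.0049,0.095,0],[0,-0.0067,0.0049,0.095,0]]' 50
python3 -m inch '[[1,0,0,0,0],[1,0,0,0,0],[1,0,0,0,0],[1,0,0,0,0],[1,0,0,0,0]]'
python3 -m inch '[[1,0,0,0,0],[1,0,0,-0.03,0],[1,0,0,-0.07,0],[1,0,0,-0.11,0],[1,0,0,-0.144,0]]'
```

```text
time: 10.55
eef_pos: [0.5851, -0.2131, 0.0116]
tcp_rot: [0.842, 0.54, -0.001, -0.002]
contact_force: [0.8, -0.6, -0.2]
opening: 1.001
finger_force: 0.0
time: 10.97
eef_pos: [0.5879, -0.2152, 0.0159]
tcp_rot: [0.842, 0.539, 0.001, 0.002]
contact_force: [-0.8, 1.3, 3.9]
opening: 0.416
finger_force: 51.1
time: 11.38
eef_pos: [0.5865, -0.2145, 0.1598]
tcp_rot: [0.842, 0.539, 0.0, 0.0]
contact_force: [0.8, 0.1, -0.8]
opening: 0.415
finger_force: 50.4
```

```bash
python3 -m inch '[[1,0.1216,-0.1289,0,-30.5],[1,0.1216,-0.1289,0,-30.5],[1,0.1216,-0.1289,0,-30.5],[1,0.1216,-0.1289,0,-30.5],[1,0.1216,-0.1289,0,-30.5]]'
python3 -m inch '[[1,0,0,0.035,0],[1,0,0,0.07,0],[1,0,0,0.082,0],[1,0,0,0.082,0],[1,0,0,0.082,0]]'
python3 -m inch '[[1,0,0,0,0],[1,0,0,0,0]]'
cat > look.py <<'E'
from blk import *
def look(n,zlo=-.045,zhi=-.03):
    s=ctrl.get_state();p=cam("wrist");save(p,n)
    T=np.eye(4);T[:3,:3]=R.from_quat(s["tcp_rot"]).as_matrix();T[:3,3]=s["eef_pos"];Ti=np.linalg.inv(T)
    P,C,ok=cloud(p);L=P@Ti[:3,:3].T+Ti[:3,3]
    print(s["eef_pos"],np.degrees(2*np.arctan2(s["tcp_rot"][1],s["tcp_rot"][0])),s["contact_force"])
    held(p,s,zlo,zhi)
    m=ok&(P[:,2]>.088)&(P[:,2]<.14)&(abs(L[:,1])<.025)&(L[:,0]>.025)
    print("tip x",L[m][:,0].min())
    for x in np.arange(.03,.16,.008):
        q=L[m&(abs(L[:,0]-x)<.003)]
        if len(q): print("%.3f n%d mid %.4f w %.4f ztop(tool) %.4f"%(x,len(q),(q[:,1].min()+q[:,1].max())/2,np.ptp(q[:,1]),np.percentile(q[:,2],4)))
    return P,L,p
E
python3 -c 'from look import *;look("w5.png")'
```

```text
time: 11.8
eef_pos: [0.517, -0.0455, 0.1565]
tcp_rot: [0.668, 0.744, -0.0, -0.002]
contact_force: [0.2, 0.1, -1.0]
opening: 0.418
finger_force: 50.6
time: 12.22
eef_pos: [0.5203, -0.0504, 0.0755]
tcp_rot: [0.671, 0.741, -0.0, -0.001]
contact_force: [0.6, -0.5, -1.6]
opening: 0.415
finger_force: 50.5
time: 12.38
eef_pos: [0.5222, -0.051, 0.0781]
tcp_rot: [0.671, 0.742, 0.001, 0.002]
contact_force: [-0.0, 0.2, -1.0]
opening: 0.42
finger_force: 50.5
[ 0.52223686 -0.05098264  0.07805143] 95.7234972243153 [-0.02744425  0.23728606 -0.98414081]
n 9345 zmed -0.0359
rect mm ((-0.05955314636230469, -0.001506805419921875), (29.969282150268555, 36.99173355102539), 0.015100130811333656) z pct [-0.03830392 -0.03589793 -0.03123688]
tip x 0.06130727977466269
0.062 n225 mid -0.0010 w 0.0083 ztop(tool) -0.0164
0.070 n720 mid -0.0011 w 0.0151 ztop(tool) -0.0196
0.078 n793 mid -0.0012 w 0.0157 ztop(tool) -0.0204
0.086 n490 mid -0.0011 w 0.0075 ztop(tool) -0.0166
0.094 n1222 mid -0.0011 w 0.0160 ztop(tool) -0.0205
0.102 n1192 mid -0.0013 w 0.0159 ztop(tool) -0.0206
0.110 n1093 mid -0.0013 w 0.0360 ztop(tool) -0.0201
```

View pics/w5.png

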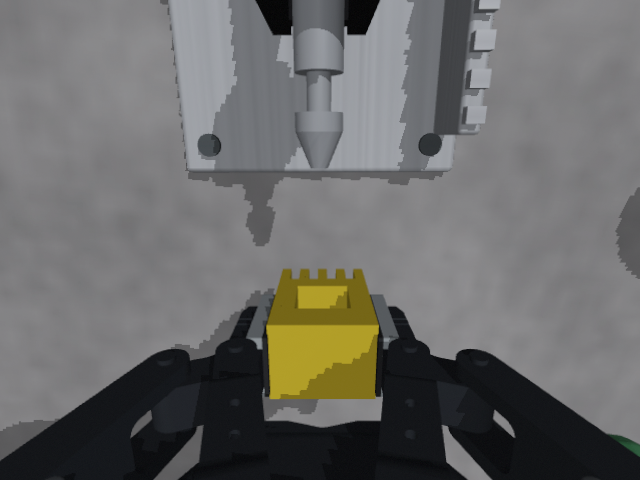

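Black block sits on the axle; the five-toothed yellow block is held, about 1.2 mm off laterally and 1.4 mm high. I'll correct that and slide it on.

```bash
python3 -m inch '[[1,0.01,-0.0012,0.0014,0],[1,0.025,-0.0012,0.0014,0],[1,0.04,-0.0012,0.0014,0],[1,0.055,-0.0012,0.0014,0],[1,0.06,-0.0012,0.0014,0]]'
python3 -m inch '[[1,0.015,0,0,0],[1,0.028,0,0,0],[1,0.031,0,0,0],[1,0.031,0,0,0]]'
```

```text
time: 12.85
eef_pos: [0.513, 0.0114, 0.0749]
tcp_rot: [0.67, 0.742, 0.0, 0.0]
contact_force: [-0.4, -0.0, -2.2]
opening: 0.415
finger_force: 50.5
time: 13.18
eef_pos: [0.5101, 0.0409, 0.0747]
tcp_rot: [0.67, 0.742, 0.0, 0.0]
contact_force: [0.7, 0.1, -1.2]
opening: 0.417
finger_force: 50.5
```

```bash
python3 -m inch '[[1,0.002,0,0,0],[1,0.003,0,0,0],[1,0.003,0,0,0],[1,0.003,0,0,0]]'
python3 -m inch '[[1,0.001,0,0,0],[1,0.0015,0,0,0],[1,0.0015,0,0,0],[1,0.0015,0,0,0]]'
```

```text
time: 13.52
eef_pos: [0.5099, 0.0428, 0.0745]
tcp_rot: [0.671, 0.742, -0.0, 0.0]
contact_force: [-0.4, -0.2, -2.0]
opening: 0.412
finger_force: 50.5
time: 13.85
eef_pos: [0.5098, 0.0441, 0.0745]
tcp_rot: [0.671, 0.742, -0.0, 0.0]
contact_force: [0.3, -3.2, -1.9]
opening: 0.413
finger_force: 50.5
```

```bash
python3 -m inch '[[1,0.001,0,0,0],[1,0.0015,0,0,0],[1,0.0015,0,0,0],[1,0.0015,0,0,0]]'
```

```text
time: 14.18
eef_pos: [0.5096, 0.046, 0.0745]
tcp_rot: [0.671, 0.742, -0.0, 0.0]
contact_force: [0.4, -5.1, -1.5]
opening: 0.413
finger_force: 50.5
```

```bash
python3 -m inch '[[1,-0.0015,0,0,0],[0.2,-0.0015,0,0.001,0],[0,-0.0015,0,0.001,0],[0,-0.0015,0,0.001,0],[0,-0.0015,0,0.001,0]]'
python3 -m inch '[[0,0,0,0,0],[0,0,0,-0.03,0],[0,0,0,-0.07,0],[0,0,0,-0.11,0],[0,0,0,-0.125,0]]'
python3 -m inch '[[0,-0.2,-0.041,0,0],[0,-0.2,-0.041,0,0],[0,-0.2,-0.041,0,0],[0,-0.2,-0.041,0,0],[0,-0.2,-0.041,0,0]]'
python3 -m inch '[[0,-0.144,-0.03,0.06,15.7],[0,-0.144,-0.03,0.06,15.7],[0,-0.144,-0.03,0.06,15.7],[0,-0.144,-0.03,0.06,15.7],[0,-0.144,-0.03,0.06,15.7]]'
python3 -m inch '[[0,0,0,0,0],[0,0,0,0,0]]'
```

```text
time: 14.6
eef_pos: [0.5096, 0.0452, 0.0735]
tcp_rot: [0.671, 0.742, 0.0, -0.0]
contact_force: [-0.5, -0.4, -0.2]
opening: 0.956
finger_force: 0.0
time: 15.02
eef_pos: [0.5125, 0.0447, 0.205]
tcp_rot: [0.671, 0.742, 0.003, 0.004]
contact_force: [0.7, -0.1, 0.9]
opening: 1.001
finger_force: 0.0
time: 15.43
eef_pos: [0.4885, -0.1602, 0.1988]
tcp_rot: [0.671, 0.742, 0.0, 0.0]
contact_force: [0.8, 0.3, -0.0]
opening: 0.996
finger_force: 0.0
time: 15.85
eef_pos: [0.4715, -0.3085, 0.1356]
tcp_rot: [0.767, 0.641, -0.001, -0.001]
contact_force: [-0.1, 1.4, 0.7]
opening: 1.0
finger_force: 0.0
time: 16.02
eef_pos: [0.4736, -0.3042, 0.1385]
tcp_rot: [0.766, 0.643, 0.0, -0.0]
contact_force: [0.1, -0.6, -0.2]
opening: 0.998
finger_force: 0.0
```

```bash
python3 -m inch '[[0,-0.0036,0,0.04,0],[0,-0.0036,0,0.075,0],[0,-0.0036,0,0.105,0],[0,-0.0036,0,0.12,0],[0,-0.0036,0,0.12,0]]' 60
python3 -m inch '[[1,0,0,0,0],[1,0,0,0,0],[1,0,0,0,0],[1,0,0,0,0],[1,0,0,0,0]]'
python3 -m inch '[[1,0,0,0,0],[1,0,0,-0.03,0],[1,0,0,-0.07,0],[1,0,0,-0.11,0],[1,0,0,-0.15,0]]'
```

```text
time: 16.43
eef_pos: [0.4711, -0.3044, 0.0149]
tcp_rot: [0.765, 0.644, -0.0, -0.004]
contact_force: [-1.5, -0.2, 0.3]
opening: 1.003
finger_force: 0.0
time: 16.85
eef_pos: [0.474, -0.3091, 0.0205]
tcp_rot: [0.766, 0.643, 0.0, 0.002]
contact_force: [-0.9, 0.0, -1.5]
opening: 0.369
finger_force: 59.3
time: 17.27
eef_pos: [0.4722, -0.3077, 0.1695]
tcp_rot: [0.766, 0.643, -0.0, -0.001]
contact_force: [0.5, -0.6, -1.3]
opening: 0.37
finger_force: 59.7
```

```bash
python3 -m inch '[[1,0.18,0.003,0,0],[1,0.18,0.003,0,0],[1,0.18,0.003,0,0],[1,0.18,0.003,0,0],[1,0.18,0.003,0,0]]'
python3 -m inch '[[1,0.0727,0.0015,0,-7],[1,0.0727,0.0015,0.03,-14],[1,0.0727,0.0015,0.06,-15.8],[1,0.0727,0.0015,0.077,-15.8],[1,0.0727,0.0015,0.077,-15.8]]'
python3 -m inch '[[1,0,0,0,0],[1,0,0,0,0]]'
python3 -c 'from look import *;look("w6.png",-.055,-.04)'
```

```text
time: 17.68
eef_pos: [0.5066, -0.1267, 0.1681]
tcp_rot: [0.765, 0.644, 0.001, -0.001]
contact_force: [-0.5, -0.5, -1.6]
opening: 0.367
finger_force: 59.7
time: 18.1
eef_pos: [0.5171, -0.0581, 0.0866]
tcp_rot: [0.67, 0.743, -0.002, -0.005]
contact_force: [-0.9, 0.3, -2.2]
opening: 0.367
finger_force: 59.6
time: 18.27
eef_pos: [0.5219, -0.0606, 0.0928]
tcp_rot: [0.67, 0.742, 0.0, 0.001]
contact_force: [1.0, 0.1, 0.1]
opening: 0.367
finger_force: 59.6
[ 0.52185941 -0.06064138  0.09275473] 95.81967244503316 [1.01504606 0.09451102 0.12665176]
n 8715 zmed -0.0453
rect mm ((3.8580846786499023, -0.026668548583984375), (25.916955947875977, 36.96464157104492), 0.1859779804944992) z pct [-0.05015664 -0.04527498 -0.04077656]
tip x 0.0710172779166537
0.070 n108 mid 0.0006 w 0.0071 ztop(tool) -0.0010
0.078 n579 mid 0.0004 w 0.0140 ztop(tool) -0.0041
0.086 n780 mid 0.0006 w 0.0157 ztop(tool) -0.0058
0.094 n2847 mid -0.0012 w 0.0364 ztop(tool) -0.0181
0.102 n2754 mid -0.0013 w 0.0361 ztop(tool) -0.0182
0.110 n1379 mid -0.0013 w 0.0357 ztop(tool) -0.0183
```

View pics/w6.png

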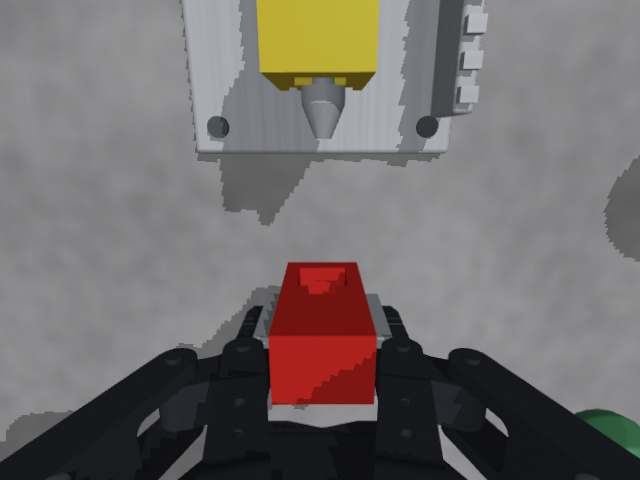

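Keyhole faces the cheek at (322,280), both blocks are on, and the head stands clear at (322,100). Sliding the cap on.

```bash
python3 -m inch '[[1,0.01,0.0006,-0.0005,0],[1,0.025,0.0006,-0.0005,0],[1,0.04,0.0006,-0.0005,0],[1,0.055,0.0006,-0.0005,0],[1,0.06,0.0006,-0.0005,0]]'
python3 -m inch '[[1,0.005,0,0,0],[1,0.01,0,0,0],[1,0.012,0,0,0],[1,0.012,0,0,0]]'
python3 -m inch '[[1,0.001,0,0,0],[1,0.002,0,0,0],[1,0.003,0,0,0],[1,0.003,0,0,0]]'
```

```text
time: 18.73
eef_pos: [0.5158, 0.0013, 0.0932]
tcp_rot: [0.67, 0.743, 0.001, 0.001]
contact_force: [0.7, -0.5, -0.5]
opening: 0.366
finger_force: 59.6
time: 19.07
eef_pos: [0.5144, 0.0117, 0.0922]
tcp_rot: [0.67, 0.742, 0.0, 0.0]
contact_force: [-0.1, -0.2, -1.3]
opening: 0.369
finger_force: 59.6
time: 19.4
eef_pos: [0.514, 0.0143, 0.0919]
tcp_rot: [0.67, 0.742, -0.0, 0.0]
contact_force: [0.2, -0.9, -1.4]
opening: 0.37
finger_force: 59.7
```

```bash
python3 -m inch '[[1,0.001,0,0,0],[1,0.002,0,0,0],[1,0.002,0,0,0],[1,0.002,0,0,0]]'
python3 -m inch '[[1,0.001,0,0,0],[1,0.002,0,0,0],[1,0.002,0,0,0],[1,0.002,0,0,0]]'
```

```text
time: 19.73
eef_pos: [0.5139, 0.016, 0.092]
tcp_rot: [0.67, 0.742, -0.0, 0.001]
contact_force: [0.4, -4.7, -1.6]
opening: 0.369
finger_force: 59.7
time: 20.07
eef_pos: [0.5137, 0.0179, 0.092]
tcp_rot: [0.67, 0.742, -0.0, 0.001]
contact_force: [0.4, -6.4, -2.0]
opening: 0.365
finger_force: 59.7
```

```bash
python3 -m inch '[[1,0.001,0,0,0],[1,0.002,0,0,0],[1,0.003,0,0,0],[1,0.004,0,0,0],[1,0.004,0,0,0]]'
python3 -m inch '[[1,0,0,0.001,0],[1,0,0,0.002,0],[1,0,0,0.003,0],[1,0,0,0.004,0],[1,0,0,0.004,0]]'
```

```text
time: 20.48
eef_pos: [0.5134, 0.0211, 0.0921]
tcp_rot: [0.67, 0.743, -0.001, 0.001]
contact_force: [0.7, -8.4, -1.5]
opening: 0.367
finger_force: 59.7
time: 20.9
eef_pos: [0.5145, 0.0212, 0.0892]
tcp_rot: [0.67, 0.743, -0.0, 0.002]
contact_force: [1.4, -8.0, 1.3]
opening: 0.368
finger_force: 59.9
```

```bash
python3 -m inch '[[1,0.0005,-0.0007,0.001,0],[1,0.0005,-0.0007,0.002,0],[1,0.0005,-0.0007,0.003,0],[1,0.0005,-0.0007,0.003,0]]'
python3 -m inch '[[1,0,0,0.001,0],[1,0,0,0.002,0],[1,0,0,0.003,0],[1,0,0,0.003,0]]'
```

```text
time: 21.23
eef_pos: [0.5146, 0.0212, 0.0869]
tcp_rot: [0.67, 0.742, 0.0, 0.003]
contact_force: [1.3, -7.8, 3.1]
opening: 0.366
finger_force: 60.2
time: 21.57
eef_pos: [0.5147, 0.0212, 0.0839]
tcp_rot: [0.67, 0.742, 0.0, 0.003]
contact_force: [1.5, -9.6, 2.2]
opening: 0.362
finger_force: 60.2
```

```bash
python3 -m inch '[[1,0,0,0.001,0],[1,0,0,0.002,0],[1,0,0,0.003,0],[1,0,0,0.004,0],[1,0,0,0.004,0]]'
python3 -m inch '[[1,0,0,0.0007,0],[1,0,0,0.0015,0],[1,0,0,0.0015,0],[1,0,0,0.0015,0]]'
```

```text
time: 21.98
eef_pos: [0.5147, 0.0212, 0.0799]
tcp_rot: [0.67, 0.742, 0.0, 0.003]
contact_force: [1.6, -8.8, 2.3]
opening: 0.368
finger_force: 60.2
time: 22.32
eef_pos: [0.5148, 0.0212, 0.0785]
tcp_rot: [0.67, 0.742, 0.001, 0.003]
contact_force: [1.0, -8.0, 3.4]
opening: 0.363
finger_force: 60.2
```

```bash
python3 -m inch '[[1,0,0,0.0005,0],[1,0,0,0.001,0],[1,0,0,0.001,0],[1,0,0,0.001,0]]'
python3 -m inch '[[1,0,0,0.0005,0],[1,0,0,0.001,0],[1,0,0,0.001,0],[1,0,0,0.001,0]]'
```

```text
time: 22.65
eef_pos: [0.5148, 0.0212, 0.0781]
tcp_rot: [0.67, 0.743, 0.0, 0.003]
contact_force: [-0.3, -7.2, 6.0]
opening: 0.367
finger_force: 60.7
time: 22.98
eef_pos: [0.5149, 0.0212, 0.078]
tcp_rot: [0.67, 0.743, 0.0, 0.003]
contact_force: [-2.9, -8.4, 11.4]
opening: 0.366
finger_force: 61.3
```

```bash
python3 -m inch '[[1,0,0,-0.0005,0],[1,-0.001,0,-0.001,0],[1,-0.002,0,-0.001,0],[1,-0.002,0,-0.001,0]]'
python3 -m inch '[[1,-0.001,0,0,0],[1,-0.001,0,0,0],[1,-0.001,0,0,0]]'
```

```text
time: 23.32
eef_pos: [0.5148, 0.0204, 0.078]
tcp_rot: [0.67, 0.742, 0.001, 0.002]
contact_force: [-0.5, -5.2, 6.8]
opening: 0.364
finger_force: 60.3
time: 23.57
eef_pos: [0.5149, 0.0197, 0.078]
tcp_rot: [0.67, 0.742, 0.001, 0.002]
contact_force: [-0.8, -3.8, 5.7]
opening: 0.369
finger_force: 60.3
```

```bash
python3 -m inch '[[1,-0.001,0,-0.0005,0],[1,-0.0015,0,-0.0005,0],[1,-0.0015,0,-0.0005,0]]'
python3 -m inch '[[0.6,0,0,0,0],[0.3,0,0,0,0],[0,0,0,0,0],[0,0,0,0,0],[0,0,0,0,0]]'
python3 -m inch '[[0,0,0,0,0],[0,0,0,-0.02,0],[0,0,0,-0.05,0],[0,0,0,-0.09,0],[0,0,0,-0.12,0]]'
python3 -m inch '[[0,-0.09,0,0,0],[0,-0.09,0,0,0],[0,-0.09,0,0,0],[0,-0.09,0,0,0],[0,-0.09,0,0,0]]'
python3 - <<'E'
from h import *
import cv2
s=ctrl.get_state();p=cam("wrist");q=cam("scene")
P,C,ok=cloud(p)
m=ok&(C[:,0]>80)&(C[:,1]<60)&(C[:,2]<60)&(P[:,2]>.03)&(abs(P[:,1])<.08)
Q=P[m];print("cap top z",np.percentile(Q[:,2],[50,90,99]));t=Q[Q[:,2]>np.percentile(Q[:,2],99)-.006]
print(cv2.minAreaRect((t[:,:2]*1000).astype(np.float32)))
a=p["pixels"][:,120:520];b=cv2.resize(q["pixels"][170:290,320:470],(600,480))
b=b[:,:400]
cv2.imwrite("pics/fin.png",np.hstack([a,cv2.resize(q["pixels"][160:280,330:430],(400,480))])[:,:,::-1])
E
```

```text
time: 23.82
eef_pos: [0.5149, 0.0186, 0.078]
tcp_rot: [0.67, 0.742, 0.002, 0.002]
contact_force: [1.4, -3.4, 6.6]
opening: 0.368
finger_force: 60.3
time: 24.23
eef_pos: [0.5121, 0.0189, 0.0753]
tcp_rot: [0.67, 0.742, -0.0, -0.001]
contact_force: [-0.2, -0.5, -0.5]
opening: 0.943
finger_force: 0.0
time: 24.65
eef_pos: [0.5129, 0.0186, 0.1981]
tcp_rot: [0.67, 0.742, 0.0, 0.0]
contact_force: [0.9, -0.2, 0.7]
opening: 1.0
finger_force: 0.0
time: 25.07
eef_pos: [0.5215, -0.0708, 0.1953]
tcp_rot: [0.671, 0.742, 0.0, -0.001]
contact_force: [-0.0, 0.5, -0.1]
opening: 0.997
finger_force: 0.0
cap top z [0.1234319  0.12433357 0.12510681]
((514.4619750976562, 21.594579696655273), (31.388368606567383, 23.672807693481445), 5.9831156730651855)
```

View pics/fin.png

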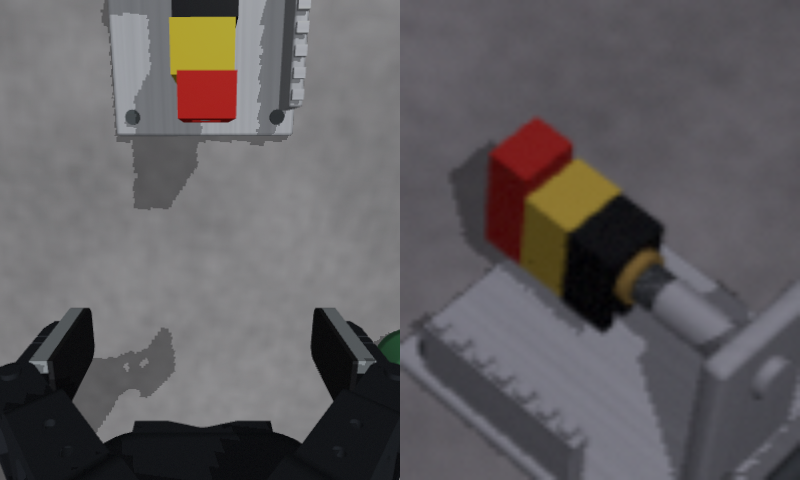

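The stack is black, yellow, red with the faces touching (cap top near (207,95), scene crop (530,160)). The cap's top is 123.4 mm up, against 124 mm expected when home. Everything is released, so I'm handing in.

```bash
python3 -c 'from plant import ctrl;print(ctrl.sign_off())'
```

```text
the job is handed in; nothing more can be done
None
```

The boot scraper is back together and handed in at about 25 s: the black block, then the yellow one, then the red cap, which stayed fully home and locked behind the axle's head when let go.

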